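# Change a bench screwdriver over from drilling to driving

## Task

The gable pieces for the model house are drilled, so change the bench screwdriver over from drilling pilot holes to driving screws: first slide its switch back to the middle (locked) position, then pull out the double-ended bit, turn it end for end and push it fully home so that the cross-head screwdriver end faces out, and only then slide the switch fully forward again. At any time along the way set the clutch ring to 5 and lay every drilled gable piece flat in the plywood tray. Leave everything else on the bench where it is.

Things in the scene. Friction and masses are not known exactly. Their poses are not given: they have to be found in the camera images.
- driver: Straight grey cordless screwdriver, fixed level in a plywood bench rest (two uprights on a board 100 mm wide, x -130 to 85). Origin on the table under the tool's axis, which lies at z 125 mm; x along it to the nose, z up. Along x in mm: handle (diameter 44) -125 to 18, gearbox to 40, clutch ring to 74, nose cone to 88, bit holder (sleeve, diameter 26) to its mouth at 140
- holder_mouth (a point): Centre of the bit holder's open mouth, axes as driver (x points out). Level bore along the tool's axis, 11.6 mm wide, flared to 14.4 mm over the first 6 mm, 50 mm deep. A spring ball inside holds the shank lightly: pull the bit straight out along x with some 4 N, push it straight in with up to 10 N. Only the table lies below
- bit: Double-ended steel bit, 128 mm long, 80 g. Origin at its middle, x along it to the screwdriver end. Hexagonal grip x -20 to 20 mm, 18 mm across flats; each side a round shank, diameter 10, 30 long, then a 14 mm tip: +x dark cross-head, -x thin brass-coloured drill with countersink. Starts in the holder, drill end out
- bit_driver_tip (a point): End of the bit's screwdriver tip, 64 mm from its middle. When the bit is fully home its hexagon rests against the holder's mouth, so that its middle is 20 mm outside the mouth on the tool's axis (0.8 mm below it at rest)
- clutch_ring (a joint): Angle (rad) of the ring about driver's x, right-handed; setting n is at (n-1) x 0.2618 (5 is 1.047), range 0 to 2.880. White marks 1 to 12 on its rear edge, 15 degrees apart: broad for 1, long for 5, two long for 10, others short; the mark at the white index line on top of the gearbox is the setting. Stiff (0.2 N m), no clicks, stays where left. Starts between 8 and 11
- ring_center (a point): Centre of the ribbed grey clutch ring, on the tool's axis; axes as driver (does not turn with the ring). The ring is 50 mm in diameter and 34 mm long. Turning it from high to low settings moves its top towards +y of driver
- slide_switch (a joint): Position (m) of the slide switch along its track towards the nose: 0 = rear stop (reverse), 0.012 = middle (locked, cap's white line beside the white bars on the deck), 0.024 = front stop (forward, beside the white arrows). Takes about 2 N, no clicks, stays where left. Starts at or near forward
- switch_top (a point): Centre of the top of the switch's grey cap (white line across it), axes as driver; moves with the switch. The cap is 16 mm along the track, 18 mm across, 11 mm high above a flat dark deck on top of the handle (62 x 34 mm, its surface at z 149 mm)
- tray: Shallow open plywood tray, fixed, 210 (x) x 170 (y) x 32 mm high, walls and floor 5 mm. Origin under its centre on the table
- gable1: Drilled gable piece of the model house: flat, house-shaped (five corners), brown fibreboard 15 mm thick, 40 g, 48 mm wide in y, straight sides from x -18 to 18 mm, point at x 42. Origin on its underside amid the straight part. Starts flat on a green cutting mat 3 mm thick. Two to four are present; an absent one reads None
- gable2: Drilled gable piece of the model house: flat, house-shaped (five corners), brown fibreboard 15 mm thick, 40 g, 48 mm wide in y, straight sides from x -18 to 18 mm, point at x 42. Origin on its underside amid the straight part. Starts flat on a green cutting mat 3 mm thick. Two to four are present; an absent one reads None
- gable3: Drilled gable piece of the model house: flat, house-shaped (five corners), brown fibreboard 15 mm thick, 40 g, 48 mm wide in y, straight sides from x -18 to 18 mm, point at x 42. Origin on its underside amid the straight part. Starts flat on a green cutting mat 3 mm thick. Two to four are present; an absent one reads None
- gable4: Drilled gable piece of the model house: flat, house-shaped (five corners), brown fibreboard 15 mm thick, 40 g, 48 mm wide in y, straight sides from x -18 to 18 mm, point at x 42. Origin on its underside amid the straight part. Starts flat on a green cutting mat 3 mm thick. Two to four are present; an absent one reads None
- house: Small finished house model, 70 x 85 x 86 mm, to be left alone. Origin under its middle
- glue: Glue bottle, 44 mm in diameter, 130 mm high, to be left alone. Origin under its middle
- jar: Jar of screws, 56 mm in diameter, 60 mm high, to be left alone. Origin under its middle
- tape: Roll of tape lying flat, 68 mm in diameter, 24 mm high, to be left alone. Origin under its middle
- offcut: Plywood offcut strip, 22 x 100 x 12 mm, to be left alone. Origin under its middle
- pencil: Pencil, 165 mm long, to be left alone. Origin under its middle
- sandblock: Cork sanding block, 45 x 90 x 28 mm, to be left alone. Origin under its middle

How it is judged:
By the outcome, as a careful person would: the job done as asked, in the order asked, and still so for the second after the job is handed in, with the robot touching nothing.
Of gable1, gable2, gable3, gable4 only 2 to 4 are there at a start; the rules pass over those that are not, and their reading is None.
At some moment in a run one of gable1, gable2, gable3, gable4 may be knocked a few centimetres aside while the robot is not near it.
Once in a run the grip may slacken for a moment while it holds something.
It also fails if it takes over 210 s, if anything falls off the work surface, if the arm or the gripper's body presses on something with over 40 N, if the wrist force passes 120 N, or if a joint passes its speed limit or range.

## Robot

A 6-joint arm with a two-finger parallel gripper is mounted at the origin on the work surface. World frame = base frame: x ahead of the robot, y to its left, z up, the work surface at z = 0. Lengths are in m, angles in degrees, forces in N, time in s.
With the tool pointing down it reaches from about 0.35 to 0.875 m from the base axis. Payload 4.2 kg.
Tool frame: the origin (TCP) lies midway between the tips of the shut fingers; the grasp point (between the pads) lies 19 mm behind it; z points along the fingers, y is the line along which they close (so a half turn about z gives the same grasp; the last joint's range is limited). The gripper opens to 87 mm and grips with 3 to 60 N. Pads are 19 mm wide; open, the fingers measure 117 mm over their backs; the gripper's body (75 mm by 190 mm) begins 51 mm behind the grasp point.
Start: joints at [79.389, 22.042, 0.453, 0, -68.411, -14.817], TCP at [0.268, 0.564, 0.223] pointing down, gripper open.
Joint ranges: [-179.83, 179.83], [-69.29, 118.12], [-61.27, 80.66], [-181.25, 117.63], [-171.15, -9.14], [-177.46, 177.46]. Speed limits (degrees/s): [159.86, 159.86, 180, 180, 180, 180].

## Interface

Orientations are given as [roll, pitch, yaw] about the fixed x, y, z axes, in that order (R = Rz(yaw) Ry(pitch) Rx(roll)).
In Python, from workcell import env gives the robot as it stands. Calls block until the motion is done:
- env.goto(position, orientation): joint-space move of the TCP to a pose.
- env.move_straight(position, rotation=None, rate=0.15, force_limit=None): straight line of the TCP; rotation=None keeps the orientation; rate is the mean speed in m/s. With force_limit (N) it stops when the force on the tool has changed by that much, and returns True; else False.
- env.set_joints(angles): joint-space move.
- env.gripper_to(opening, grasp_force=None): opening from 0.0 (shut) to 1.0 (fully open); grasp_force is the grip in N (None keeps the last); returns when the fingers have stopped.
- env.dwell(seconds).
- env.inverse_kinematics(position, orientation): joint angles nearest the present ones, or None.
- env.read_state(): the state.
- env.grab_frame(name): name is "side" or "top"; returns a dict with "image" (400x640x3 uint8, blue, green, red), "fx", "fy", "cx", "cy" (pixels), "D" ([k1, k2, p1, p2, k3] as OpenCV has them; the pictures are not rectified), "position" and "orientation" of the camera in the world. Camera axes: x right, y up, looking along -z (the intrinsics and any distortion apply to the point x, -y, -z); pixel columns grow to the right and rows downward; lengths in m; the calibration is good to about 2 mm. A picture is of the moment at which its call begins. There is no depth.
A pose or a line that the arm cannot do raises env.Unreachable and nothing moves.
- env.close_job(): hands the job in; it is judged then, once.
Trained networks look in a picture, given as the dict that the camera call returned (one of the last four; its "shot" number tells which), for a name from the list of things; names that differ only in an ending like _2 or _b are one class to them, and where a whole thing is asked for, a point or a joint stands for the part that bears it (a point fixed in the world has none). Each returns a list of dicts, best first, with "score" (0 to 1); they miss things now and then, are a little off and sometimes report something else, mostly with a low value. They report only what shows in the picture. A call takes as long as a camera call.
- env.search_frame(picture, thing): "xyz" ([x, y, z] in m, in world coordinates, good to about 4 mm: the middle of the surface that is visible of it).
- env.trace(picture, thing): "mask" (400x640 bool, what is visible of it).
The state is a dict: "clock": time; "joint_positions": joint angles; "qvel": joint speeds; "joint_torque": joint torques, N m; "position": TCP position; "tool_rot": TCP orientation; "force": force on the tool from outside, world axes, zero at the start; "wrist_torque": the same for the moment, N m; "opening": opening from 0.0 (shut) to 1.0 (fully open); "finger_force": force on a finger pad.
Only numpy, scipy, OpenCV 4.12 (cv2) and the standard library are available. Lean on these libraries where they do the work, as an engineer would, in place of code of your own. Each camera call takes 0.05 s, during which the arm holds its last target. There are 200 camera calls.

## Working session

There is one attempt and no reset: what is moved stays moved. The work goes in short steps, each a Python script; the robot and the scene stay as the last script left them, time stands still between calls to the robot, and variables do not carry over. Pictures are saved under pics/ and viewed, at most 14 in all, crops included, and the job is handed in when it is done.

```bash
ls; mkdir -p pics; cat > h.py <<'E'
import numpy as np, cv2
from scipy.spatial.transform import Rotation as R
from workcell import env
def cam(f):
    K=np.array([[f["fx"],0,f["cx"]],[0,f["fy"],f["cy"]],[0,0,1.]]); 
    o=np.array(f["orientation"],float)
    Rm=o if o.shape==(3,3) else R.from_euler('xyz',o,degrees=True).as_matrix()
    return K,np.array(f["D"],float),Rm@np.diag([1,-1,-1.]),np.array(f["position"])
def proj(f,P):
    K,D,Rm,p=cam(f); c=(np.atleast_2d(P)-p)@Rm
    return cv2.projectPoints(c.reshape(-1,1,3),np.zeros(3),np.zeros(3),K,D)[0].reshape(-1,2)
def ray(f,uv):
    K,D,Rm,p=cam(f); n=cv2.undistortPoints(np.array(uv,float).reshape(-1,1,2),K,D).reshape(-1,2)
    return p,np.c_[n,np.ones(len(n))]@Rm.T
def onz(f,uv,z):
    p,d=ray(f,uv); return p+d*((z-p[2])/d[:,2])[:,None]
E
python3 - <<'E'
from h import *
print(env.read_state())
for n in("side","top"):
    f=env.grab_frame(n); cv2.imwrite(f"pics/{n}0.png",f["image"])
    print(n,{k:v for k,v in f.items() if k!="image"})
    for t in["driver","clutch_ring","switch_top","bit","bit_driver_tip","holder_mouth","tray","gable1","house","glue","jar","tape","offcut","pencil","sandblock"]:
        try: print(t,[(np.round(d["xyz"],3).tolist(),round(d["score"],2)) for d in env.search_frame(f,t)][:6])
        except Exception as e: print(t,e)
E
```

```text
pics
workcell.py
{'clock': 0.0, 'joint_positions': array([ 7.93895997e+01,  2.20901023e+01,  3.80043839e-01, -3.08373991e-02,
       -6.84119195e+01, -1.48164887e+01]), 'qvel': array([-0.02614442,  0.09421768, -0.05403408,  0.16777993,  0.06998461,
        0.03673103]), 'joint_torque': array([ 6.67885870e-04, -3.90667355e+01,  1.87408751e+01,  4.21998963e+00,
        1.09609598e-02, -1.95973917e-04]), 'position': array([0.26806416, 0.56391849, 0.22146358]), 'tool_rot': array([ 1.79874749e+02, -3.49598215e-03, -2.54382617e+01]), 'force': array([ 0.56186393, -0.23423299,  0.41598987]), 'wrist_torque': array([ 0.05028965, -0.01097391,  0.00748439]), 'finger_force': 0.0, 'opening': 0.9982513610221093}
side {'fx': 435.66479549171805, 'fy': 435.66479549171805, 'cx': 314.0932189706749, 'cy': 201.21552705808145, 'D': array([0.0262867, 0.       , 0.       , 0.       , 0.       ]), 'position': array([ 0.29853832, -0.57562669,  0.83754201]), 'orientation': array([ 45.75345287,   0.718815  , -26.31700054]), 'shot': 1}
driver [([0.457, 0.188, 0.018], 0.73), ([0.579, -0.06, 0.074], 0.58), ([0.575,
[... 1525 characters left out ...]
8, 0.149], 0.51)]
tray [([0.509, -0.324, 0.006], 0.71)]
gable1 [([0.441, 0.386, 0.018], 0.8), ([0.456, 0.196, 0.014], 0.71), ([0.552, 0.357, 0.019], 0.7), ([0.806, -0.042, 0.029], 0.62), ([0.45, 0.29, 0.017], 0.57), ([0.589, -0.023, 0.136], 0.51)]
house [([0.428, -0.096, 0.071], 0.75), ([0.452, 0.295, 0.017], 0.31)]
glue [([0.718, 0.258, 0.087], 0.78)]
jar [([0.681, -0.224, 0.06], 0.87)]
tape [([0.415, 0.071, 0.024], 0.79), ([0.572, 0.494, 0.011], 0.2)]
offcut [([0.654, 0.361, 0.016], 0.76), ([0.805, -0.04, 0.029], 0.4), ([0.55, 0.36, 0.018], 0.21)]
pencil [([0.588, -0.024, 0.133], 0.54), ([0.574, 0.492, 0.011], 0.51)]
sandblock [([0.802, -0.038, 0.03], 0.56), ([0.428, -0.097, 0.071], 0.46)]
```

View pics/side0.png

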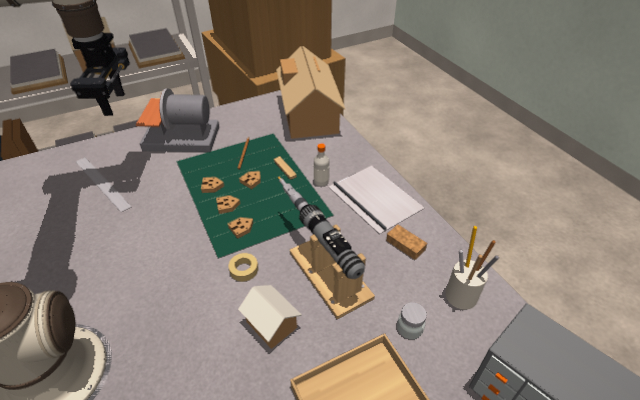

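View pics/top0.png

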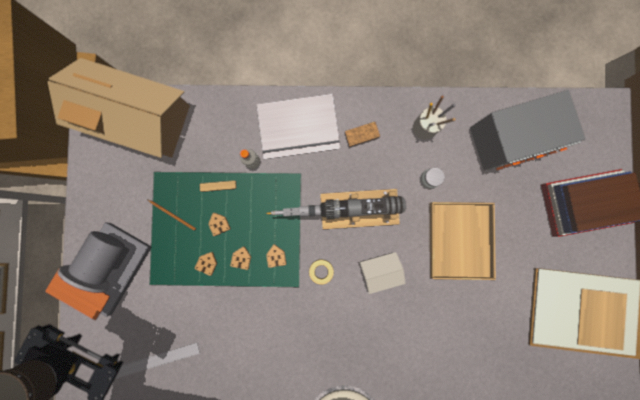

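The side view shows the driver at about (330,235) with its nose toward the mat, four gables on the mat at (212,184), (250,178), (228,203) and (240,225), and the tray at (358,378). In the top view the driver runs from (270,213) at the bit tip to (400,205), and the tray is at (462,240). The two cameras differ by about 8 mm in y, so I'll check both against the known TCP.

```bash
python3 - <<'E'
from h import *
fs={n:env.grab_frame(n) for n in("side","top")}
s=env.read_state(); print(s["position"])
big=[]
for n,f in fs.items():
    uv=proj(f,s["position"])[0]; print(n,uv)
# consistency: triangulate
import itertools
t=fs["top"];sd=fs["side"]
for z,(a,b) in {"tray":( (462,240),(358,378))}.items(): print(onz(t,[a],.005),onz(sd,[b],.005))
def crop(f,x0,y0,w,h,k): return cv2.resize(f["image"][y0:y0+h,x0:x0+w],None,fx=k,fy=k,interpolation=cv2.INTER_CUBIC)
a=crop(t,262,185,145,50,5.5); 
b=crop(sd,270,170,110,110,4)
g1=crop(t,60,310,70,70,4)[:, :]; 
c=np.zeros((600,800,3),np.uint8); c[:275,:797]=a[:275,:797]
b=crop(sd,275,172,100,108,3); c[276:600,:300]=b
g=crop(sd,60,40,80,80,3); c[276:516,302:542]=g
# mark tcp
g=crop(t,40,310,100,85,2.5); c[276:276+g.shape[0],545:545+g.shape[1]]=g
cv2.imwrite("pics/c1.png",c)
E
```

```text
[0.26831178 0.56443886 0.22251244]
side [115.02548344 103.20980737]
top [ 97.98015867 348.03683425]
[[ 0.51299421 -0.32245803  0.005     ]] [[ 0.52720696 -0.28038167  0.005     ]]
```

View pics/c1.png

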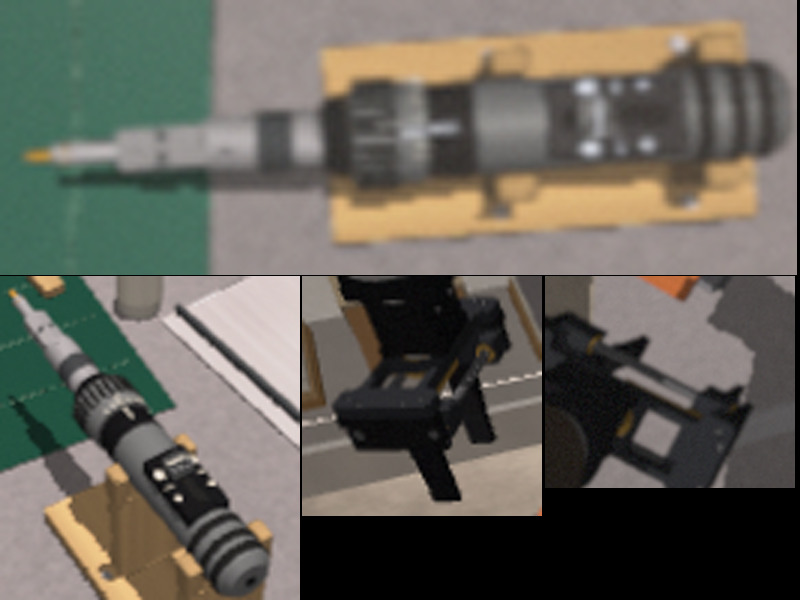

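```bash
python3 - <<'E'
from h import *
from scipy.optimize import least_squares
t=env.grab_frame("top"); s=env.grab_frame("side")
L=np.array([[224,0,125],[-125,0,125]])/1e3
obs={"top":(t,[(266.5,213.2),(406.5,204.6)]),"side":(s,[(278.3,176.7),(358.3,273.3)])}
def W(p,L): c,sn=np.cos(p[2]),np.sin(p[2]); return np.c_[p[0]+c*L[:,0]-sn*L[:,1],p[1]+sn*L[:,0]+c*L[:,1],L[:,2]]
for n,(f,o) in obs.items():
    r=least_squares(lambda p:(proj(f,W(p,L))-o).ravel(),[.58,0,1.57]); print(n,r.x[:2],np.degrees(r.x[2]),np.round(r.fun,1))
r=least_squares(lambda p:np.r_[tuple((proj(f,W(p,L))-o).ravel() for f,o in obs.values())],[.58,0,1.57]);print(r.x,np.round(r.fun,1))
for n,f in(("top",t),("side",s)):
    for th,z in(("tray",.032),("gable1",.018),("pencil",.006),("offcut",.015),("tape",.024)):
        for d in env.trace(f,th)[:4]:
            if d["score"]<.5: continue
            m=d["mask"].astype(np.uint8); c=cv2.moments(m,True); uv=(c["m10"]/c["m00"],c["m01"]/c["m00"])
            rect=cv2.minAreaRect(np.argwhere(m)[:,::-1].astype(np.float32))
            print(n,th,round(d["score"],2),np.round(onz(f,[uv],z)[0],4),m.sum(),np.round(onz(f,[rect[0]],z)[0],4))
print(proj(t,[[0,0,0],[0.1,0,0.05]]))
E
```

```text
top [ 0.59393074 -0.01713729] 94.27068012233634 [ 0.7 -0.  -0.7  0.1]
side [ 0.59214001 -0.01759836] 94.47582409525333 [-0.3 -0.7  0.2  0.4]
[ 0.59301135 -0.0172365   1.646675  ] [ 0.7  0.4 -0.7  0.4  0.2 -0.9  0.4  0.2]
top tray 0.78 [ 0.5124 -0.3134  0.032 ] 5030 [ 0.5125 -0.3132  0.032 ]
top gable1 0.83 [0.4543 0.2936 0.018 ] 286 [0.457  0.2931 0.018 ]
top gable1 0.77 [0.4598 0.1975 0.018 ] 304 [0.4626 0.1983 0.018 ]
top gable1 0.61 [0.5482 0.3578 0.018 ] 302 [0.5518 0.3589 0.018 ]
top gable1 0.59 [0.4383 0.3874 0.018 ] 315 [0.4415 0.3869 0.018 ]
top pencil 0.67 [0.5571 0.4677 0.006 ] 66 [0.5697 0.4875 0.006 ]
top offcut 0.67 [0.6554 0.3626 0.015 ] 267 [0.6554 0.3636 0.015 ]
top tape 0.63 [0.4217 0.0686 0.024 ] 383 [0.4219 0.0693 0.024 ]
side tray 0.8 [ 0.5251 -0.288   0.032 ] 5573 [ 0.5318 -0.2714  0.032 ]
side tray 0.65 [0.615  0.2445 0.032 ] 80 [0.6131 0.2504 0.032 ]
side tray 0.59 [0.7392 0.2913 0.032 ] 588 [0.744  0.2992 0.032 ]
side gable1 0.92 [0.4553 0.1847 0.018 ] 350 [0.4571 0.1846 0.018 ]
side gable1 0.69 [0.5418 0.3459 0.018 ] 259 [0.5383 0.3436 0.018 ]
side gable1 0.54 [0.449  0.2808 0.018 ] 323 [0.4517 0.2797 0.018 ]
side offcut 0.55 [0.6504 0.3478 0.015 ] 191 [0.6506 0.3508 0.015 ]
side tape 0.78 [0.4156 0.0573 0.024 ] 567 [0.4163 0.0579 0.024 ]
[[344.37943583 426.78608887]
 [345.72293866 396.92697424]]
```

```bash
cat >> h.py <<'E'
from scipy.optimize import minimize
G=np.array([[-18,-24],[18,-24],[42,0],[18,24],[-18,24]])/1e3
def prism(p,poly,z0,z1):
    c,s=np.cos(p[2]),np.sin(p[2]); xy=poly@np.array([[c,s],[-s,c]])+p[:2]
    return np.r_[np.c_[xy,np.full(len(xy),z0)],np.c_[xy,np.full(len(xy),z1)]]
def fit(fm,poly,z0,z1,p0s,S=8):
    """fm: list of (frame,mask); best pose by silhouette overlap of convex prism"""
    D=[]
    for f,m in fm:
        ys,xs=np.nonzero(m); x0,y0=xs.min()-12,ys.min()-12; w,h=xs.max()-x0+13,ys.max()-y0+13
        sub=m[y0:y0+h,x0:x0+w].astype(np.uint8)
        big=(cv2.resize(sub.astype(np.float32),(w*S,h*S),interpolation=cv2.INTER_LINEAR)>.5).astype(np.uint8)
        hull=cv2.convexHull(np.argwhere(big)[:,::-1].astype(np.int32)); M=np.zeros_like(big); cv2.fillConvexPoly(M,hull,1)
        D.append((f,x0,y0,M))
    def cost(p):
        c=0
        for f,x0,y0,M in D:
            uv=(proj(f,prism(p,poly,z0,z1))-[x0,y0]+.5)*S-.5
            I=np.zeros_like(M); cv2.fillConvexPoly(I,cv2.convexHull(np.round(uv*16).astype(np.int32)),1,shift=4)
            c+=(I^M).sum()/M.sum()
        return c/len(D)
    best=None
    for p0 in p0s:
        sim=np.array(p0)+np.array([[0,0,0],[.006,0,0],[0,.006,0],[0,0,.25]])
        r=minimize(cost,p0,method="Nelder-Mead",options=dict(initial_simplex=sim,xatol=1e-5,fatol=1e-5,maxiter=150))
        if best is None or r.fun<best.fun: best=r
    return best.x,best.fun
def gables(frames,joint=True,minscore=.5):
    """frames dict name->frame ; cluster masks by location"""
    out=[]
    for n,f in frames.items():
        for d in env.trace(f,"gable1"):
            a=d["mask"].sum()
            if d["score"]<minscore or not 150<a<600: continue
            ys,xs=np.nonzero(d["mask"]); c=onz(f,[(xs.mean(),ys.mean())],.012)[0][:2]
            for g in out:
                if np.linalg.norm(g["c"]-c)<.04:
                    g["fm"].setdefault(n,(f,d["mask"])); break
            else: out.append(dict(c=c,fm={n:(f,d["mask"])}))
    return out
E
python3 - <<'E'
from h import *
F={n:env.grab_frame(n) for n in("top","side")}
A=np.arange(0,6.28,1.047)
for g in gables(F):
    p0s=[[*g["c"],a] for a in A]
    for k in [[n] for n in g["fm"]]+([["top","side"]] if len(g["fm"])>1 else []):
        x,c=fit([g["fm"][n] for n in k],G,.003,.018,p0s); print(k,np.round(x[:2],4),round(np.degrees(x[2])%360,1),round(c,3))
T=np.array([[-105,-85],[105,-85],[105,85],[-105,85]])/1e3
for n in F:
    m=env.trace(F[n],"tray")[0]["mask"]; x,c=fit([(F[n],m)],T,0,.032,[[.512,-.313,0]],S=3); print(n,"tray",np.round(x,4),c)
a=np.linspace(0,6.28,24); C=.034*np.c_[np.cos(a),np.sin(a)]
for n in F:
    m=env.trace(F[n],"tape")[0]["mask"]; x,c=fit([(F[n],m)],C,0,.024,[[.42,.065,0]]); print(n,"tape",np.round(x,4),c)
E
```

```text
['top'] [0.4533 0.1972] 11.2 0.069
['side'] [0.4503 0.1898] 11.6 0.077
['top', 'side'] [0.4527 0.1944] 12.4 0.163
['top'] [0.4462 0.296 ] 350.9 0.071
['side'] [0.4416 0.2906] 348.5 0.069
['top', 'side'] [0.4441 0.2948] 344.4 0.161
['top'] [0.4324 0.3924] 336.7 0.111
['side'] [0.4283 0.387 ] 336.2 0.057
['top', 'side'] [0.431  0.3913] 332.6 0.181
['top'] [0.5416 0.3572] 25.6 0.073
['side'] [0.5393 0.3518] 22.9 0.059
['top', 'side'] [0.5416 0.355 ] 25.2 0.122
top tray [ 0.5131 -0.3183  0.0099] 0.016582914572864323
side tray [ 0.5026 -0.3278  0.0435] 0.04083582089552239
top tape [ 0.4199  0.0707 -0.0769] 0.046675274370561654
side tape [0.4176 0.0665 0.148 ] 0.08428462709284627
```

```bash
cat >> h.py <<'E'
DP=np.array([.593,-.0172,np.radians(94.35)])
def dw(x,y=0,z=0,mm=True):
    p=np.array([x,y,z],float)/1e3; c,s=np.cos(DP[2]),np.sin(DP[2])
    return np.array([DP[0]+c*p[0]-s*p[1],DP[1]+s*p[0]+c*p[1],p[2]])
E
python3 - <<'E'
from h import *
c=np.zeros((600,800,3),np.uint8)
t=env.grab_frame("top"); s=env.grab_frame("side")
def put(f,x0,y0,w,h,k,X,Y,pts):
    im=cv2.resize(f["image"][y0:y0+h,x0:x0+w],None,fx=k,fy=k,interpolation=cv2.INTER_CUBIC)
    for p in pts:
        u=(proj(f,dw(*p))[0]-[x0,y0]+.5)*k; cv2.circle(im,(int(u[0]),int(u[1])),2,(0,0,255),-1)
    c[Y:Y+h*k,X:X+w*k]=im
P=[(x,0,149) for x in range(-80,20,20)]+[(40,0,150),(74,0,150)]
put(t,320,188,80,30,10,0,0,P)
put(s,295,200,60,60,4,300,310,P)
put(s,298,200,36,36,8,0,310,[])
put(t,320,188,40,30,6,560,310,[])
cv2.imwrite("pics/c2.png",c)
E
```

```text
(no output)
```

View pics/c2.png

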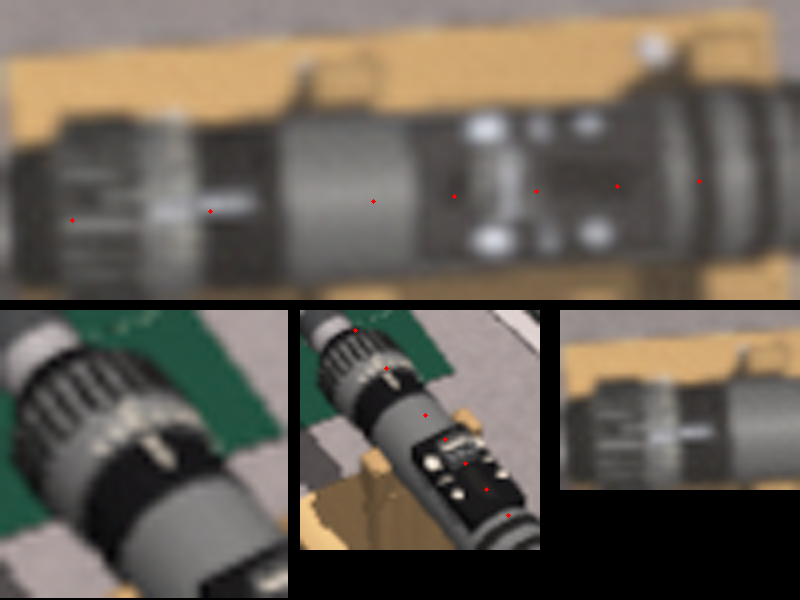

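The ring mark near the index is a long one (top crop around (150,210), roughly setting 10). The cap sits at about crop (500,180), beside the arrows, so driver x is about -31 mm. I'll start with the switch.

```bash
cat >> h.py <<'E'
def st(): 
    s=env.read_state(); print(round(s["clock"],1),"pos",np.round(s["position"],4),"rot",np.round(s["tool_rot"],1),"F",np.round(s["force"],1),"op",round(s["opening"]*87,1),"ff",round(s["finger_force"],1)); return s
def inv(p):
    d=np.array(p[:2])-DP[:2]; c,s=np.cos(DP[2]),np.sin(DP[2]); return np.round([1e3*(c*d[0]+s*d[1]),1e3*(-s*d[0]+c*d[1]),1e3*p[2]],2)
YD=float(np.degrees(DP[2]))
E
python3 - <<'E'
from h import *
o=[180,0,YD-90]
env.gripper_to(.45,10)
env.goto(dw(-31,0,240),o); st()
env.move_straight(dw(-31,0,175),rate=.15)
print(env.move_straight(dw(-31,0,152.5),rate=.04,force_limit=6)); st()
f=env.grab_frame("side"); u=f["image"][190:260,290:380]; cv2.imwrite("pics/sw1.png",cv2.resize(u,None,fx=6,fy=6,interpolation=cv2.INTER_CUBIC))
env.gripper_to(0.05,8); s=st(); print(inv(s["position"]))
E
```

```text
6.3 pos [ 0.5955 -0.0474  0.24  ] rot [-180.    -0.     4.4] F [ 0.8 -0.5 -1. ] op 39.3 ff 0.0
False
7.6 pos [ 0.5955 -0.0481  0.1525] rot [180.   -0.    4.4] F [ 0.2 -0.3  0.1] op 39.2 ff 0.0
8.2 pos [ 0.5954 -0.0483  0.1526] rot [180.   -0.    4.3] F [ 0.4 -0.4 -0.1] op 15.4 ff 8.0
[-3.1240e+01 -3.0000e-02  1.5263e+02]
```

View pics/sw1.png

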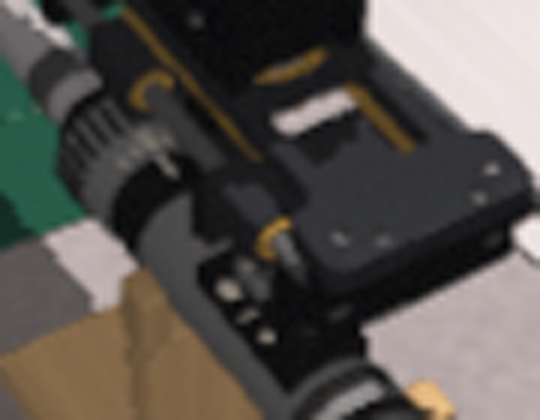

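The fingers straddle the cap and gripped it (opening 15.4 mm). Next I'll push forward to the stop as a reference, then go back 12 mm.

```bash
python3 - <<'E'
from h import *
print(env.move_straight(dw(-21,0,152.5),rate=.01,force_limit=7)); s=st(); a=inv(s["position"]); print(a)
env.dwell(.2); s=st(); a=inv(s["position"]); print(a)
d=np.array(dw(-31,0,152.5)); 
env.move_straight(dw(a[0]-12.2,0,152.5),rate=.03); s=st(); print(inv(s["position"]))
env.gripper_to(.45); env.move_straight(dw(a[0]-12,0,240),rate=.2); s=st(); 
env.goto(dw(57,-5,330),[180,0,YD]); 
E
```

```text
True
8.6 pos [ 0.5954 -0.0475  0.1526] rot [179.9   0.    4.4] F [ 0.  -0.8  3.9] op 15.7 ff 8.0
[-3.0410e+01 -5.0000e-02  1.5263e+02]
8.8 pos [ 0.5953 -0.0475  0.1526] rot [179.9   0.    4.4] F [-0.2  0.6  4.2] op 16.0 ff 8.0
[-3.0410e+01 -4.0000e-02  1.5258e+02]
9.4 pos [ 0.5963 -0.0603  0.1526] rot [1.798e+02 1.000e-01 4.300e+00] F [-0.3  0.2  4.4] op 16.0 ff 8.0
[-4.3250e+01 -4.0000e-02  1.5258e+02]
10.7 pos [ 0.5956 -0.0593  0.2394] rot [179.9   0.2   4.3] F [-0.1  0.8 -0.2] op 39.2 ff 0.0
```

```bash
python3 - <<'E'
from h import *
env.goto([.40,.1,.33],[180,0,YD-90]); st()
c=np.zeros((600,800,3),np.uint8)
t=env.grab_frame("top"); s=env.grab_frame("side")
def put(f,x0,y0,w,h,k,X,Y):
    c[Y:Y+h*k,X:X+w*k]=cv2.resize(f["image"][y0:y0+h,x0:x0+w],None,fx=k,fy=k,interpolation=cv2.INTER_CUBIC)
put(t,320,188,80,30,10,0,0)
put(s,318,225,40,36,8,0,305)
put(s,298,200,40,36,8,400,305)
cv2.imwrite("pics/c3.png",c)
E
```

```text
13.6 pos [0.4002 0.0999 0.33  ] rot [180.    0.    4.3] F [ 0.1  0.1 -0.4] op 39.1 ff 0.0
```

View pics/c3.png

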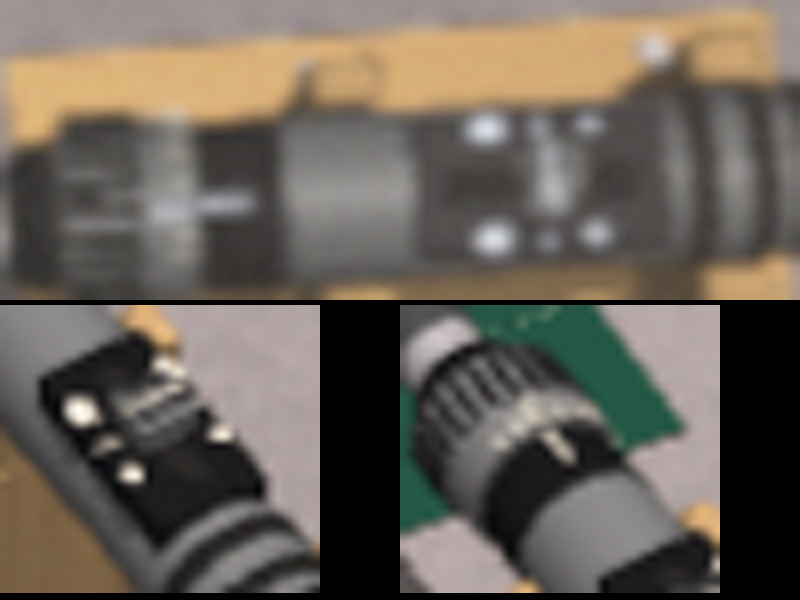

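```bash
cat >> h.py <<'E'
def rect(f,im,xs,ys,z):
    X,Y=np.meshgrid(xs,ys); c,s=np.cos(DP[2]),np.sin(DP[2])
    P=np.c_[DP[0]+(c*X.ravel()-s*Y.ravel())/1e3,DP[1]+(s*X.ravel()+c*Y.ravel())/1e3,np.full(X.size,z/1e3)]
    uv=proj(f,P).astype(np.float32).reshape(len(ys),len(xs),2)
    return cv2.remap(im,uv[...,0],uv[...,1],cv2.INTER_CUBIC)
E
cat > sw.py <<'E'
from h import *
def show(fr):
    xs=np.arange(-70,-10,1.)
    for n,im,f in fr:
        g=cv2.cvtColor(im,cv2.COLOR_BGR2GRAY).astype(float)
        print(n,"cap  z160",rect(f,g,xs,np.arange(-5,5.1,1),160).mean(0)[15:50].round().astype(int).tolist())
        for sg in(1,-1):
            print(n,"marks",sg,rect(f,g,xs,sg*np.arange(11.5,15,.5),149).mean(0)[15:50].round().astype(int).tolist())
if __name__=="__main__":
    t=env.grab_frame("top"); s=env.grab_frame("side")
    show([("top0",cv2.imread("pics/top0.png"),t),("top",t["image"],t),("side0",cv2.imread("pics/side0.png"),s),("side",s["image"],s)])
E
python3 sw.py
```

```text
top0 cap  z160 [64, 65, 67, 66, 65, 65, 65, 66, 66, 66, 66, 67, 69, 73, 77, 82, 87, 94, 99, 109, 123, 137, 149, 154, 151, 141, 127, 117, 112, 106, 102, 96, 86, 77, 69]
top0 marks 1 [143, 146, 140, 129, 112, 95, 82, 75, 75, 83, 96, 108, 117, 118, 112, 100, 87, 77, 73, 79, 90, 108, 130, 147, 166, 177, 180, 178, 169, 151, 132, 111, 93, 82, 73]
top0 marks -1 [108, 110, 108, 101, 93, 84, 77, 75, 76, 82, 93, 103, 111, 117, 115, 108, 97, 89, 88, 94, 107, 120, 137, 149, 156, 161, 160, 154, 147, 135, 120, 107, 92, 84, 79]
top cap  z160 [67, 68, 72, 79, 87, 97, 103, 113, 124, 135, 150, 160, 165, 164, 156, 141, 126, 110, 99, 90, 81, 77, 72, 70, 69, 69, 70, 71, 71, 71, 70, 69, 69, 68, 67]
top marks 1 [148, 151, 144, 133, 116, 97, 84, 75, 75, 83, 96, 110, 119, 122, 116, 103, 89, 79, 77, 83, 94, 112, 134, 152, 172, 184, 187, 184, 174, 155, 137, 116, 98, 87, 77]
top marks -1 [112, 116, 115, 110, 102, 96, 92, 94, 99, 106, 118, 129, 136, 136, 130, 116, 102, 90, 84, 86, 95, 105, 121, 135, 147, 156, 157, 154, 148, 136, 122, 110, 96, 89, 84]
side0 cap  z160 [27, 31, 40, 48, 49, 44, 42, 46, 51, 56, 62, 7
[... 257 characters left out ...]
49, 30, 23, 24]
side0 marks -1 [188, 159, 123, 88, 66, 58, 50, 43, 51, 82, 124, 149, 144, 121, 94, 70, 51, 46, 59, 83, 116, 150, 174, 181, 176, 168, 162, 154, 139, 122, 107, 92, 82, 76, 70]
side cap  z160 [73, 90, 108, 115, 109, 96, 84, 80, 96, 129, 158, 162, 142, 112, 86, 69, 61, 62, 62, 57, 47, 38, 33, 30, 29, 29, 29, 28, 26, 26, 30, 41, 62, 88, 110]
side marks 1 [183, 157, 127, 93, 61, 40, 29, 27, 48, 87, 120, 129, 115, 90, 64, 40, 25, 30, 58, 98, 140, 182, 211, 225, 231, 228, 215, 191, 161, 121, 82, 54, 34, 25, 26]
side marks -1 [200, 169, 131, 93, 70, 61, 53, 49, 62, 90, 121, 133, 123, 105, 87, 79, 90, 116, 135, 139, 144, 159, 177, 185, 188, 196, 210, 212, 191, 152, 110, 79, 57, 48, 47]
```

```bash
cat > ring.py <<'E'
from h import *
import sys
def unroll(f,r=25,xs=np.arange(22,60,.25),ps=np.arange(-90,90,.25)):
    X,Pz=np.meshgrid(xs,ps,indexing='ij'); a=np.radians(Pz.ravel()); rr=np.where(X.ravel()<40,23.5,r)
    Y=-rr*np.sin(a); Z=125+rr*np.cos(a); c,s=np.cos(DP[2]),np.sin(DP[2]); x=X.ravel()
    P=np.c_[DP[0]+(c*x-s*Y)/1e3,DP[1]+(s*x+c*Y)/1e3,Z/1e3]
    uv=proj(f,P).astype(np.float32).reshape(*X.shape,2); return cv2.remap(f["image"],uv[...,0],uv[...,1],cv2.INTER_CUBIC)
o=[]
for n in("top","side"):
    im=unroll(env.grab_frame(n)); 
    for p in range(-90,90,15): cv2.line(im,((p+90)*4,0),((p+90)*4,6 if p else 14),(0,0,255),1)
    o.append(im)
cv2.imwrite(sys.argv[1],np.vstack(o))
E
python3 ring.py pics/r1.png
```

```text
(no output)
```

View pics/r1.png

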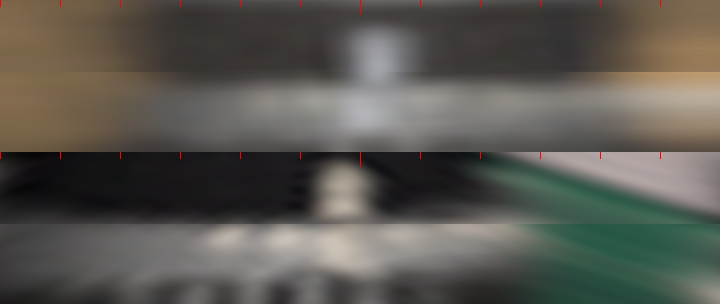

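The double long mark lines up with the index (side strip column 343, index 342), so the setting is 10. The ring has to turn by -75°, and I'll check reach for a single tilted grip from +37.5° to -37.5°.

```bash
cat >> h.py <<'E'
def tilt(psi,yaw):
    ax=np.array([np.cos(DP[2]),np.sin(DP[2]),0]); return R.from_rotvec(ax*np.radians(psi))*R.from_euler('xyz',[180,0,yaw],degrees=True)
def rpose(psi,yaw,back=0,x=57.,off=(0,0)):
    r=tilt(psi,yaw); M=r.as_matrix(); c=dw(x,off[0],125+off[1]); return c+M[:,2]*(.019-back), r.as_euler('xyz',degrees=True)
E
python3 - <<'E'
from h import *
for yaw in(YD,YD-180):
    print(yaw,[(p,b,None if (q:=env.inverse_kinematics(*rpose(p,yaw,b))) is None else np.round(q).astype(int).tolist()) for p in(40,0,-40) for b in(0,.1)])
E
```

```text
94.35 [(40, 0, [16, 45, 16, -7, -101, 170]), (40, 0.1, [15, 48, 34, -8, -116, 169]), (0, 0, [20, 25, -13, 0, -52, 165]), (0, 0.1, [20, 19, -6, 0, -65, 165]), (-40, 0, None), (-40, 0.1, None)]
-85.65 [(40, 0, [16, 45, 16, -7, -101, -10]), (40, 0.1, [15, 48, 34, -8, -116, -11]), (0, 0, [20, 25, -13, 0, -52, -15]), (0, 0.1, [20, 19, -6, 0, -65, -15]), (-40, 0, None), (-40, 0.1, None)]
```

```bash
cat >> h.py <<'E'
def turn(a,b,yaw=None,force=40,off=(0,0)):
    yaw=YD-180 if yaw is None else yaw
    env.gripper_to(.85); p,r=rpose(a,yaw,.11,off=off); env.goto(p,r); p,r=rpose(a,yaw,0,off=off)
    print("hit",env.move_straight(p,rate=.08,force_limit=8))
    f0=np.array(env.read_state()["force"]); env.gripper_to(.3,5); s=st(); ty=tilt(a,yaw).as_matrix()[:,1]
    print("lateral",(np.array(s["force"])-f0)@ty,"tool y",ty.round(2))
    env.gripper_to(.3,force); s=st(); print("lateral",(np.array(s["force"])-f0)@ty)
    n=int(np.ceil(abs(b-a)/8))
    for q in np.linspace(a,b,n+1)[1:]:
        p,r=rpose(q,yaw,0,off=off); env.move_straight(p,r,rate=.02)
    s=st(); env.gripper_to(.85); p,r=rpose(b,yaw,.11,off=off); env.move_straight(p,rate=.2)
E
python3 - <<'E'
from h import *
turn(20,-20); env.goto([.40,.1,.33],[180,0,YD-90]); st()
E
python3 ring.py pics/r2.png
```

```text
hit False
17.9 pos [0.5832 0.0393 0.1069] rot [160.1   0.  -85.7] F [ 4.3  0.4 -2.2] op 49.7 ff 5.0
lateral -5.759351609620521 tool y [-0.94 -0.07  0.34]
18.2 pos [0.5832 0.0393 0.1069] rot [160.1   0.  -85.7] F [ 4.8 -0.3 -3.4] op 48.6 ff 40.0
lateral -6.577208590876491
19.8 pos [0.5964 0.0403 0.107 ] rot [-159.9    0.   -85.6] F [ 12.6   0.2 -11.1] op 48.9 ff 40.0
22.5 pos [0.4    0.0998 0.3289] rot [1.799e+02 1.000e-01 4.300e+00] F [-0.3 -0.8 -0. ] op 74.0 ff 0.0
```

View pics/r2.png

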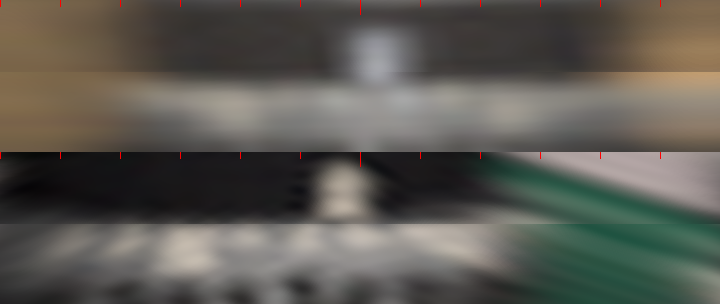

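Mark 10 has moved about 38°, and mark 5 now sits about 36° from the index (side strip columns 490 and 342). Second turn follows.

```bash
python3 - <<'E'
from h import *
turn(16,-20,off=(-.7,0)); env.goto([.40,.1,.33],[180,0,YD-90]); st()
E
python3 ring.py pics/r3.png
```

```text
hit False
26.1 pos [0.5846 0.0393 0.1067] rot [164.1   0.  -85.6] F [ 1.   0.1 -0.8] op 50.2 ff 5.0
lateral -0.6453530794966393 tool y [-0.96 -0.07  0.28]
26.3 pos [0.5845 0.0393 0.1067] rot [164.    0.  -85.6] F [ 2.2  0.2 -1. ] op 48.9 ff 40.0
lateral -1.8616380574048341
27.8 pos [0.5963 0.0402 0.1071] rot [-1.601e+02 -1.000e-01 -8.560e+01] F [ 2.2  1.4 -3.1] op 49.1 ff 40.0
30.6 pos [0.4    0.0999 0.3289] rot [1.799e+02 1.000e-01 4.300e+00] F [ 0.1 -0.6 -0.8] op 73.9 ff 0.0
```

View pics/r3.png

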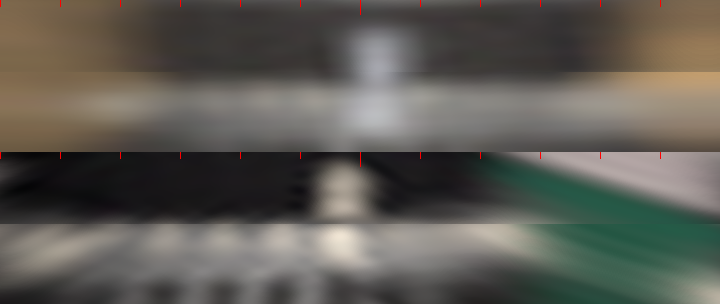

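Mark 5 is aligned with the index (side strip 343 against 342, top 373 against 378). Next is the bit.

```bash
sed -i 's/^DP=.*/DP=np.array([.5938,-.0172,np.radians(94.35)])/' h.py
python3 - <<'E'
from h import *
Y0=YD-180
env.gripper_to(.5); env.goto(dw(160,0,200),[180,0,Y0])
print("hit",env.move_straight(dw(160,0,105.2),rate=.08,force_limit=6)); f0=np.array(st()["force"])
env.gripper_to(.1,4); s=st(); print("dF",(s["force"]-f0).round(1))
f=env.grab_frame("side"); u=f["image"][150:250,230:350]; cv2.imwrite("pics/bit1.png",cv2.resize(u,None,fx=5,fy=5,interpolation=cv2.INTER_CUBIC))
E
```

```text
hit False
34.1 pos [0.5821 0.1425 0.1058] rot [-179.9    0.   -85.6] F [-0.2  0.3  0.2] op 43.4 ff 0.0
34.7 pos [0.5817 0.1423 0.1053] rot [-180.    -0.   -85.6] F [-0.2 -0.4  0.6] op 18.0 ff 4.0
dF [ 0.  -0.7  0.4]
```

View pics/bit1.png

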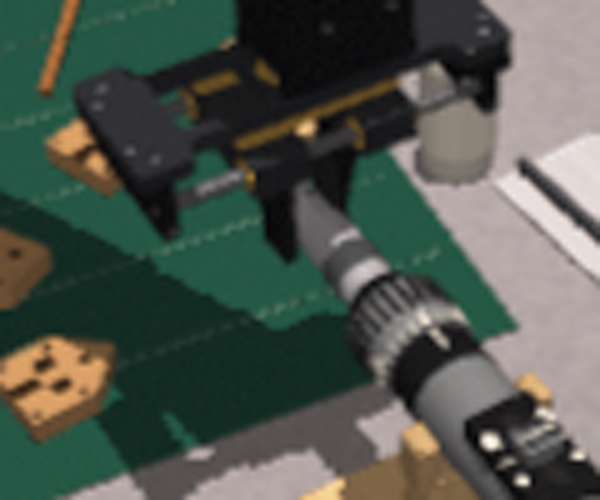

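The fingers hold the hexagon on its flats (18.0 mm) with no side force. I'll pull it out, flip it and look.

```bash
python3 - <<'E'
from h import *
env.gripper_to(.1,45); st()
for x in(175,200,225): env.move_straight(dw(x,0,105.2),rate=.05); s=st()
env.move_straight(dw(250,0,150),rate=.1); st()
Y0=YD-180
for a in(60,120,180): env.goto(dw(250,0,150),[180,0,Y0+a])
s=st(); print(s["joint_positions"].round(1))
im=[]
for n,(x,y) in(("top",(215,170)),("side",(220,120))):
    f=env.grab_frame(n); im.append(cv2.resize(f["image"][y:y+80,x:x+90],None,fx=4,fy=4,interpolation=cv2.INTER_CUBIC)); print(n,proj(f,s["position"]))
cv2.imwrite("pics/bit2.png",np.hstack(im))
E
```

```text
35.0 pos [0.5817 0.1424 0.1052] rot [-180.    -0.   -85.6] F [ 0.1 -0.6  0.4] op 17.0 ff 45.0
35.4 pos [0.5805 0.1579 0.1052] rot [-180.     0.   -85.6] F [-0.8  0.5 -0.9] op 17.0 ff 45.0
36.1 pos [0.5785 0.1824 0.105 ] rot [180.   -0.  -85.6] F [ 0.2  0.7 -0.7] op 17.6 ff 45.0
36.7 pos [0.5766 0.2073 0.1051] rot [180.   -0.  -85.6] F [ 0.2  0.3 -0.9] op 17.6 ff 45.0
37.4 pos [0.5744 0.2318 0.1496] rot [179.9  -0.  -85.7] F [ 0.2  0.  -1.3] op 17.4 ff 45.0
40.3 pos [0.5748 0.2321 0.15  ] rot [180.   -0.   94.3] F [-0.2 -0.7 -0.3] op 17.7 ff 45.0
[ 36.9  24.8  -6.1   0.  -59.1 147.4]
top [[255.25451153 213.70384762]]
side [[273.2826861  162.25738514]]
```

View pics/bit2.png

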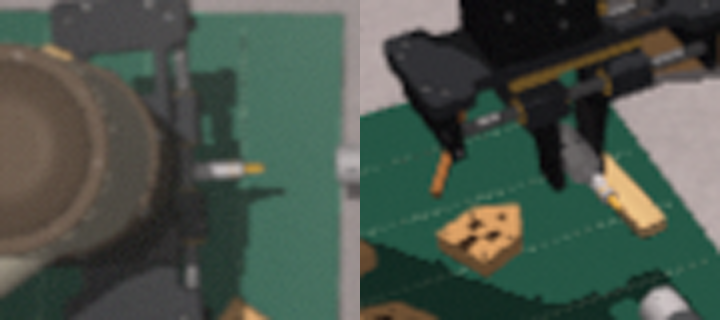

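```bash
python3 - <<'E'
from h import *
p=env.read_state()["position"]; u=dw(1000)-dw(0); u/=np.linalg.norm(u)
for n in("top","side"):
    f=env.grab_frame(n)
    for dz in(-4,0,4): print(n,dz,proj(f,np.array([p+[0,0,.019]-u*.064+[0,0,dz/1e3]])).round(1))
    print("dx+4",proj(f,np.array([p+[.004,0,.019]-u*.064])).round(1))
E
```

```text
top -4 [[280.6 211.9]]
top 0 [[280.4 211.8]]
top 4 [[280.2 211.8]]
dx+4 [[280.4 210.2]]
side -4 [[285.  171.9]]
side 0 [[284.9 170.6]]
side 4 [[284.8 169.3]]
dx+4 [[286.4 170.1]]
```

```bash
python3 - <<'E'
from h import *
env.move_straight(dw(230,0,105.2),rate=.12); env.move_straight(dw(208,0,105.2),rate=.06); s=st()
for x in(195,183,170,150):
    h=env.move_straight(dw(x,0,105.2),rate=.03,force_limit=14); s=st(); print(h,inv(s["position"]))
    if h: break
E
```

```text
41.6 pos [0.5782 0.1898 0.1055] rot [180.   -0.   94.3] F [ 0.3 -0.1 -1.4] op 17.5 ff 45.0
42.2 pos [0.5791 0.1771 0.1052] rot [180.   -0.   94.3] F [-0.2  0.  -0.7] op 17.7 ff 45.0
False [ 1.9490e+02 -5.0000e-02  1.0521e+02]
42.7 pos [0.58   0.1649 0.1054] rot [180.    0.   94.3] F [-0.7 -1.1  0.4] op 17.3 ff 45.0
False [ 1.8258e+02 -6.0000e-02  1.0538e+02]
43.3 pos [0.5814 0.1526 0.1055] rot [179.9  -0.   94.4] F [0.5 2.5 1.2] op 17.3 ff 45.0
False [170.21  -0.49 105.51]
43.7 pos [0.5816 0.1479 0.1054] rot [179.9  -0.3  94.3] F [-1.2  1.5  2.1] op 17.6 ff 45.0
True [165.53  -0.39 105.4 ]
```

```bash
python3 - <<'E'
from h import *
for F in(14,16):
    h=env.move_straight(dw(152,0,105.2),rate=.015,force_limit=F); s=st(); print(h,inv(s["position"]),s["wrist_torque"].round(2))
im=[]
for n,(x,y) in(("top",(255,185)),("side",(255,150))):
    f=env.grab_frame(n); im.append(cv2.resize(f["image"][y:y+75,x:x+75],None,fx=5,fy=5,interpolation=cv2.INTER_CUBIC))
cv2.imwrite("pics/bit3.png",np.hstack(im))
E
```

```text
44.1 pos [0.5817 0.148  0.1054] rot [179.8  -0.6  94.3] F [-0.5  2.4  3. ] op 17.5 ff 45.0
True [165.64  -0.43 105.44] [ 0.18  0.18 -0.03]
44.6 pos [0.5817 0.1481 0.1055] rot [179.6  -1.   94.3] F [-1.3  1.6  2.8] op 17.4 ff 45.0
True [165.73  -0.47 105.52] [ 0.17  0.18 -0.03]
```

View pics/bit3.png

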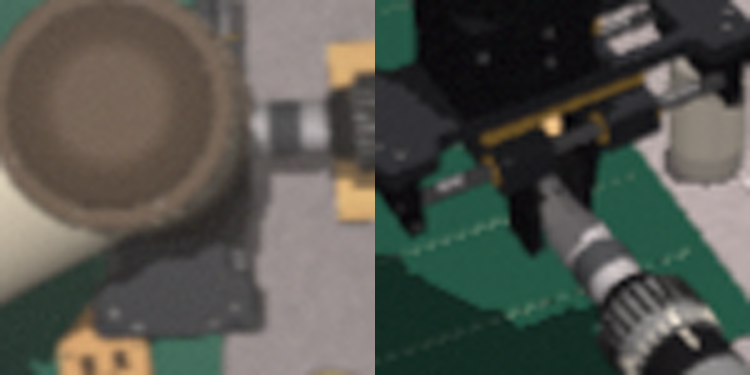

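```bash
python3 - <<'E'
from h import *
env.gripper_to(.45); p=env.read_state()["position"]; env.move_straight([p[0],p[1],.23],[180,0,YD],rate=.2); env.goto([.40,.05,.33],[180,0,YD-90])
st(); rows=[]
for n,(x,y,w,h) in(("top",(258,195,75,32)),("side",(270,165,75,40))):
    f=env.grab_frame(n)
    for im in(cv2.imread(f"pics/{n}0.png"),f["image"]): rows.append(cv2.resize(im[y:y+h,x:x+w],None,fx=7,fy=4 if 0 else 7,interpolation=cv2.INTER_CUBIC))
a=np.hstack([cv2.resize(r,(400,int(r.shape[0]*400/r.shape[1]))) for r in rows[:2]]);b=np.hstack([cv2.resize(r,(400,int(r.shape[0]*400/r.shape[1]))) for r in rows[2:]])
cv2.imwrite("pics/bit4.png",np.vstack([a,b]))
E
```

```text
47.6 pos [0.4001 0.0501 0.3294] rot [1.8e+02 1.0e-01 4.4e+00] F [0.2 0.6 0.2] op 39.1 ff 0.0
```

View pics/bit4.png

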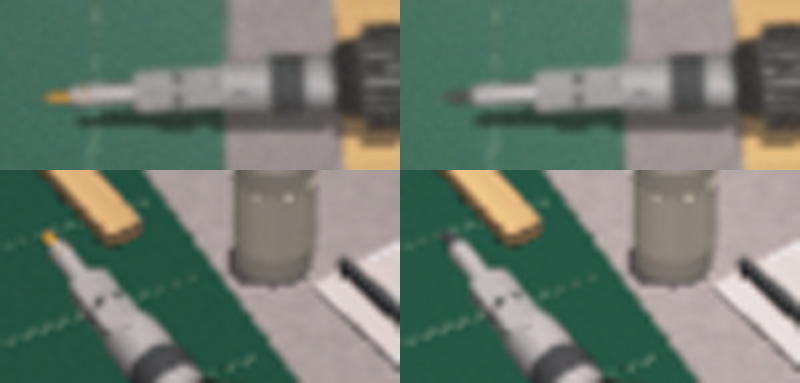

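The bit protrudes the same as before (hexagon end at columns 135 and 535, i.e. equal), with the dark cross-head facing out, so it is fully home. Next is the switch forward.

```bash
python3 - <<'E'
from h import *
o=[180,0,YD-90]
env.gripper_to(.45,12); env.goto(dw(-43,0,240),o); env.move_straight(dw(-43,0,175),rate=.2)
print(env.move_straight(dw(-43,0,152.5),rate=.05,force_limit=6)); env.gripper_to(.05,12); s=st(); print(inv(s["position"]))
print(env.move_straight(dw(-24,0,152.5),rate=.015,force_limit=12)); s=st(); print(inv(s["position"]))
env.gripper_to(.45); env.move_straight(dw(-31,0,240),rate=.2); env.goto([.40,.05,.33],[180,0,YD-90])
import sw
t=env.grab_frame("top"); s=env.grab_frame("side"); sw.show([("top",t["image"],t),("side",s["image"],s)])
E
```

```text
False
50.5 pos [ 0.5971 -0.0601  0.1527] rot [180.   -0.    4.4] F [ 0.4 -0.1  0.8] op 15.9 ff 12.0
[-4.3070e+01 -6.0000e-02  1.5266e+02]
True
51.4 pos [ 0.5961 -0.0474  0.1526] rot [179.8   0.    4.4] F [ 0.6 -0.9  2.2] op 15.3 ff 12.0
[-3.0330e+01 -2.0000e-02  1.5262e+02]
top cap  z160 [66, 66, 66, 67, 67, 67, 67, 67, 67, 68, 68, 68, 68, 69, 70, 75, 79, 86, 90, 95, 101, 107, 120, 134, 147, 154, 153, 146, 136, 124, 119, 115, 107, 100, 90]
top marks 1 [161, 165, 160, 147, 127, 106, 91, 80, 80, 87, 99, 112, 121, 124, 119, 108, 94, 84, 79, 85, 97, 116, 140, 161, 183, 197, 203, 201, 189, 169, 150, 127, 106, 92, 79]
top marks -1 [127, 131, 128, 119, 107, 94, 85, 80, 80, 85, 97, 111, 123, 129, 128, 118, 102, 90, 85, 90, 104, 121, 143, 160, 172, 183, 185, 180, 174, 160, 141, 125, 105, 92, 83]
side cap  z160 [28, 34, 47, 59, 63, 55, 45, 37, 35, 40, 50, 63, 76, 92, 109, 116, 107, 92, 83, 83, 91, 112, 140, 161, 162, 148, 127, 104, 81, 65, 57, 57, 67, 86, 107]
side marks 1 [150, 134, 109, 81, 55, 39, 30, 29, 48, 81, 109, 117, 106, 85, 62, 41, 27, 30, 57, 89, 121, 152, 180, 201, 209, 206, 193, 172, 145, 110, 76, 49, 31, 24, 26]
side marks -1 [200, 177, 146, 113, 92, 86, 81, 75, 77, 98, 132, 155, 153, 136, 114, 91, 72, 68, 78, 101, 135, 174, 205, 218, 215, 207, 194, 175, 150, 128, 118, 113, 110, 107, 102]
```

The cap moved about 12.9 mm and is at the front stop, beside the arrows. Next are the gables, starting with one.

```bash
cat > gb.py <<'E'
from h import *
A=np.arange(0,6.28,1.047)
TC=np.array([.5105,-.3205])
slots=[TC+[sx,sy+.012] for sy in(-.038,.038) for sx in(-.045,.045)]
def look():
    F={n:env.grab_frame(n) for n in("top","side")}; res=[]
    for g in gables(F,minscore=.4):
        if not(.3<g["c"][0]<.8 and -.45<g["c"][1]<.55): continue
        xs=[]
        for n,fm in g["fm"].items():
            x,c=fit([fm],G,.003,.018,[[*g["c"],a] for a in A],S=6)
            if c<.16: xs.append((x+np.array([-.00175,-.003,0])*(1 if n=="top" else -1),n,c))
        if not xs: continue
        p=np.mean([x[0][:2] for x in xs],0); a=np.arctan2(np.mean([np.sin(x[0][2]) for x in xs]),np.mean([np.cos(x[0][2]) for x in xs]))
        sp=np.ptp([x[0][2]%(2*np.pi) for x in xs])
        print(np.round(p,4),round(np.degrees(a),1),[(x[1],round(x[2],2),round(np.degrees(x[0][2]))) for x in xs]); res.append((p,a))
    return res
def pick(p,a,slot):
    ang=np.degrees(a); ang=(ang+180)%360-180
    rot=[180,0,ang]; pp=[180,0,-90]; slot=np.array(slot)
    if env.inverse_kinematics([*p,.006],rot) is None or ang>100 or ang<-130:
        ang=(ang+360)%360-180; rot=[180,0,ang]; slot=slot-[0,.024]
    env.gripper_to(.78); env.goto([*p,.15],rot)
    h=env.move_straight([*p,.007],rate=.12,force_limit=8); env.gripper_to(.3,25); s=st(); print("hit",h)
    env.move_straight([*p,.27],rate=.25); s=st()
    if not 44<s["opening"]*87<51: print("LOST at lift"); return False
    env.goto([*slot,.27],pp); s=st()
    if not 44<s["opening"]*87<51: print("LOST on way"); return False
    env.move_straight([*slot,.05],rate=.2); h=env.move_straight([*slot,.0085],rate=.05,force_limit=5); s=st(); print("down",h)
    env.gripper_to(.72); env.move_straight([*slot,.27],rate=.3); return True
E
python3 - <<'E'
from gb import *
r=look(); p,a=min(r,key=lambda q:q[0][1] if q[0][1]>.1 else 9)
print("ok",pick(p,a,slots[0])); st(); look()
E
```

```text
[0.5412 0.3543] 23.8 [('top', np.float64(0.08), 25), ('side', np.float64(0.08), 22)]
[0.4283 0.3895] -21.5 [('top', np.float64(0.08), -22)]
[0.4441 0.2929] -12.8 [('top', np.float64(0.11), 347)]
[0.4535 0.1596] 9.1 [('top', np.float64(0.07), 8), ('side', np.float64(0.04), 10)]
57.5 pos [0.4536 0.1597 0.0073] rot [-180.    -0.     9.1] F [-0.7  0.4  2. ] op 47.7 ff 24.9
hit False
58.7 pos [0.4526 0.1592 0.2685] rot [179.9   0.2   9.1] F [ 0.3 -0.  -1.4] op 47.4 ff 25.0
60.5 pos [ 0.466  -0.3457  0.27  ] rot [-180.     0.   -89.9] F [-0.  -0.2  0.2] op 47.3 ff 25.0
62.5 pos [ 0.4648 -0.3462  0.0092] rot [179.9   0.  -90. ] F [0.  0.5 3.5] op 47.6 ff 25.0
down True
ok True
64.2 pos [ 0.4646 -0.3459  0.2681] rot [179.6   0.2 -90. ] F [ 0.3 -0.5 -0.9] op 62.5 ff 0.0
[0.4443 0.2925] -13.0 [('top', np.float64(0.08), -12), ('side', np.float64(0.1), 346)]
[0.5419 0.3551] 24.6 [('side', np.float64(0.06), 25)]
[0.4308 0.3894] -26.3 [('side', np.float64(0.05), -26)]
```

```bash
python3 - <<'E'
from gb import *
k=1
while k<4:
    r=[q for q in look() if q[0][1]>-.15]
    if not r: print("none seen"); break
    p,a=min(r,key=lambda q:q[0][1]); 
    if pick(p,a,slots[k]): k+=1
    else: break
env.goto([.35,.25,.33],[180,0,0]); st(); look()
E
```

```text
[0.4298 0.3895] -23.2 [('top', np.float64(0.06), 336), ('side', np.float64(0.06), 338)]
[0.4443 0.2935] -10.0 [('top', np.float64(0.08), 350)]
[0.5414 0.3535] 23.5 [('top', np.float64(0.07), 25), ('side', np.float64(0.06), 22)]
69.2 pos [0.4444 0.2936 0.0073] rot [-180.   -0.  -10.] F [-1.1 -0.2  2.3] op 47.9 ff 24.9
hit False
70.4 pos [0.4436 0.2929 0.2684] rot [ 1.799e+02  1.000e-01 -1.000e+01] F [0.3 0.6 0.4] op 47.6 ff 24.9
72.7 pos [ 0.556  -0.3456  0.2701] rot [-180.     0.   -89.9] F [-0.  -0.1 -0.6] op 47.7 ff 24.9
74.7 pos [ 0.5547 -0.3462  0.0092] rot [179.8   0.  -90. ] F [-0.3  0.5  4. ] op 47.8 ff 25.0
down True
[0.5409 0.3542] 25.0 [('top', np.float64(0.11), 26), ('side', np.float64(0.06), 24)]
[0.4295 0.389 ] -24.2 [('top', np.float64(0.08), -24)]
[ 0.5515 -0.3627] -174.1 [('side', np.float64(0.11), 186)]
81.3 pos [0.5409 0.3543 0.0073] rot [-180.   -0.   25.] F [ 0.2 -0.2  1.2] op 47.7 ff 25.0
hit False
82.5 pos [0.5401 0.3537 0.2682] rot [180.    0.2  25. ] F [ 0.2 -0.1 -0.6] op 47.4 ff 25.0
84.8 pos [ 0.466  -0.2699  0.2699] rot [-180.     0.   -89.9] F [-0.5 -0.2 -
[... 278 characters left out ...]
s [0.4301 0.3899 0.0074] rot [-180.    -0.   -23.1] F [-0.6  0.8  2.3] op 47.8 ff 25.0
hit False
94.5 pos [0.4293 0.3891 0.2682] rot [ 1.798e+02  1.000e-01 -2.310e+01] F [-0.2 -0.9 -0.8] op 47.9 ff 25.0
96.9 pos [ 0.5559 -0.2697  0.27  ] rot [-180.     0.   -89.9] F [ 0.1  1.  -0.6] op 47.8 ff 25.0
98.9 pos [ 0.5547 -0.2703  0.0092] rot [179.8   0.  -90. ] F [0.3 1.4 4.2] op 47.4 ff 25.0
down True
102.5 pos [0.3504 0.2497 0.3298] rot [ 1.8e+02  0.0e+00 -1.0e-01] F [0.3 0.4 0.8] op 62.9 ff 0.0
[ 0.4642 -0.3505] -89.1 [('top', np.float64(0.08), 271)]
[ 0.5456 -0.3592] -26.5 [('top', np.float64(0.06), 271), ('side', np.float64(0.14), 36)]
[ 0.4617 -0.2748] -89.1 [('top', np.float64(0.15), 271)]
```

Last view: the overall top picture, with crops of the tray and driver in one composite.

```bash
python3 - <<'E'
from h import *
t=env.grab_frame("top"); s=env.grab_frame("side"); c=np.zeros((600,800,3),np.uint8)
def put(f,x0,y0,w,h,k,X,Y):
    u=cv2.resize(f["image"][y0:y0+h,x0:x0+w],None,fx=k,fy=k,interpolation=cv2.INTER_CUBIC); c[Y:Y+u.shape[0],X:X+u.shape[1]]=u
put(t,140,80,370,220,1.3,0,0); put(t,425,195,75,90,3.3,490,0); put(s,270,165,110,110,2.7,0,300); put(s,285,330,145,70,3.3,310,330)
cv2.imwrite("pics/end.png",c)
for th in("house","tape","jar","glue","offcut","sandblock","pencil"): print(th,[np.round(d["xyz"],3).tolist() for d in env.search_frame(t,th)[:1]])
E
```

```text
house [[0.426, -0.096, 0.072]]
tape [[0.416, 0.069, 0.023]]
jar [[0.682, -0.224, 0.059]]
glue [[0.722, 0.265, 0.085]]
offcut [[0.656, 0.363, 0.015]]
sandblock [[0.803, -0.042, 0.029]]
pencil [[0.574, 0.494, 0.013]]
```

View pics/end.png

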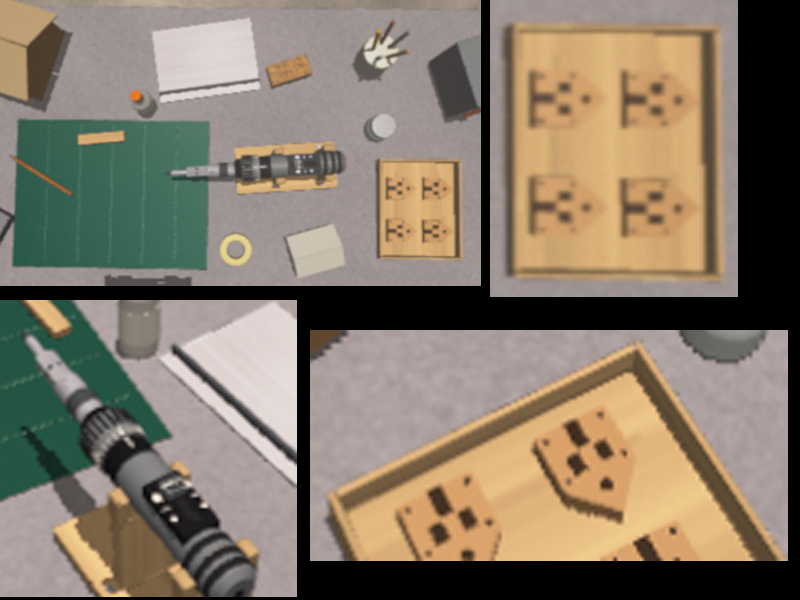

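All four gables lie flat in the tray (around (615,150)), the dark cross-head tip faces out at (172,173), the mat is clear and everything else is where it was. I'm handing in the job.

```bash
python3 -c "
from workcell import env
print(env.close_job())"
```

```text
the job is handed in; nothing more can be done
None
```

The job is handed in: I locked the switch, turned the bit to cross-head out and pushed it home, then slid the switch fully forward, set the clutch to 5 and laid all four gables flat in the tray; it ended at about 103 s of the 210 s, and no verdict came back.

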